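# Clamp a sawn slate block and hold its glass slide on it, label up

### The job

Get this sawn slate block ready for a thin section. Wind the vise crank clockwise (seen from the handle end) until the sliding jaw grips the block firmly against the fixed jaw, and let go of the crank. Two thick glass slides lie on the table; each has one frosted label end with a small notch in one corner. Take the slide that lies label side up (with its notched end pointing away from you, the notch is at the right; on the other one it is at the left), lift it, and hold it label up, flat on top of the clamped block, lengthwise along the vise, with the middle of its clear part over the middle of the block and the whole frosted end sticking out past the block towards the crank. Finish while still gripping the slide and pressing it lightly down on the block, as it must be held while the resin sets; leave the other slide, the resin bottle and the hand lens where they are.

Things in the scene. Friction and masses are not known exactly. Their poses are not given: they have to be found in the camera images.
- vise: grey cast screw vise fixed to the table, 190 mm long. Origin: centre of its underside, on the table. x: along the screw, from the crank (-x) to the fixed jaw (+x, face at x = +41 mm); z: up. Screw axis: 80 mm above the table, y = 0. The block stands on two steel ways 95 mm above the table; the jaws reach 123 mm. At the crank end a plate, 98 mm high, ends at x = -96 mm.
- jaw: sliding jaw, 72 mm wide. Axes as the vise's; its origin is the vise's origin when fully open and moves along the vise's +x with the jaw, 12 mm for each turn of the crank. Its face lies 11 mm on the -x side of its origin. It has closed on the 32 mm block after 20 mm.
- crank (a joint): turn of the crank in rad: 0 = jaw fully open; grows clockwise seen from the handle end (right-handed about the vise's +x) and closes the jaw. Starts at 1 to 5. Both jaws touch the block at about 10.5; then it stiffens, and 0.3 to 0.8 rad more clamps the block well. The screw stays where it is left. Free turning takes about 5 N at the grip; end stop at 13.6.
- knob_mid (a point): middle of the crank's wooden grip, 17 mm thick, 40 mm long, parallel to the vise's x, free to spin on its pin. At crank angle t it is at vise x = -131, y = -35 sin t, z = 80 + 35 cos t mm. The crank arm is on the side nearer the vise; the grip can be pinched from above at any angle and carried round with the gripper pointing down. The orientation is that of the spinning grip.
- block_top (a point): centre of the top of the loose sawn slate block, dark grey, layered, 32 mm (along the vise) x 26 x 36 mm high, about 90 g, on the ways between the jaws. Top 131 mm above the table, 8 mm above the jaws. z up, x about along the vise's x. The jaw pushes it to the fixed jaw: clamped, its centre is at vise x = 25 mm.
- slide_a_mid (a point): centre (half-way up) of the slide that lies label up: thick glass, 76 x 30 x 6 mm, 36 g, flat on the table. x points along it to the notched, frosted label end; z up out of the label face. Frosted from x = +16 to +38 mm, the rest clear. Notch 8 x 8 mm in the corner at x = +38, y = -15 mm. It can be gripped by its long edges (30 mm apart) from above.
- slide_a_window (a point): centre of that slide's clear part, 11 mm from the slide's centre on the side away from the label end; axes as the slide's.
- slide_a_notch (a point): middle of that slide's corner notch, 34 mm from the slide's centre along x and 11 mm to -y. The frosted end of the label face, which looks up here, is ruled with two thin pencil lines for writing.
- slide_b_mid (a point): centre of the other slide, alike but lying label side down, so that its notch is in the corner at x = +38, y = +15 mm. x points to its notched end, z up. Leave it alone.
- slide_b_notch (a point): middle of the other slide's corner notch.
- resin: white resin bottle, 52 mm thick, 125 mm high, standing. Origin: centre of its underside. Leave it standing there.
- lens: black hand lens, 45 x 56 x 12 mm, lying on the table. Origin: centre of its underside. Leave it.
Things that resemble listed ones, but are neither listed nor needed, are in the scene too. Leave any brown, green or purple look-alike of the part that bears slide_a_mid alone.

How it is judged:
On the way, in this order (a step that is already met when the one before it is completed fails the run):
1. the jaw has clamped the block against the fixed jaw and the crank is let go, the slide still lying on the table (contact force between jaw and block above 12 N and height (world z) of block_top between 0.128 and 0.134 m and contact force between the fingers and crank below 0.1 N and height (world z) of slide_a_mid below 0.012 m), for 0.3 s.
2. the slide that lay label up is lifted by the gripper, clear of the table (height (world z) of slide_a_mid above 0.05 m and contact force between the fingers and slide_a above 1 N), for 0.1 s.
At the end, for the whole second after the job is handed in: The block is clamped (jaw force over 12 N). The label-up slide, still gripped and at rest, lies flat on it (within 0.1 rad, over 0.5 N), its clear part centred on the block within 10 mm, along the vise within 0.2 rad, notched end towards the crank (contact force between jaw and block above 12 N and height (world z) of block_top between 0.128 and 0.134 m and contact force between the fingers and slide_a above 1 N and contact force between slide_a and block above 0.5 N and angle between slide_a_mid's own z axis and vertical below 0.1 rad and horizontal distance between slide_a_window and block_top below 0.01 m and z of slide_a_mid in the frame of block_top between 0 and 0.006 m and angle between the x axis of slide_a_mid and the x axis of vise, either way round below 0.2 rad and x of slide_a_notch in the frame of vise below 0 m and linear speed of slide_a below 0.02 m/s); the arm keeps its last pose, push and grip.
It fails at once if the other slide is moved more than 20 mm (distance of slide_b_mid from where it was at the start of the episode above 0.02 m).
It fails at once if the resin bottle or the hand lens is moved more than 20 mm (distance of any of resin, lens from where it was at the start of the episode above 0.02 m).
It fails at once if the slide is pressed on the block with more than 40 N (contact force between slide_a and block above 40 N).
It also fails if it takes over 72 s, if anything falls off the work surface, if the arm or the gripper's body presses on something with over 40 N, if the wrist force passes 120 N, or if a joint passes its speed limit or range.

### The arm

A 6-joint arm with a two-finger parallel gripper is mounted at the origin on a cart in front of the work surface, level with it; the furniture and walls round the work are solid. World frame = base frame: x ahead of the robot, y to its left, z up, the work surface at z = 0. Lengths are in m, angles in rad, forces in N, time in s.
With the tool pointing down it reaches from about 0.35 to 0.85 m from the base axis. Payload 8.1 kg.
Tool frame: the origin (TCP) lies midway between the tips of the shut fingers; the grasp point (between the pads) lies 19 mm behind it; z points along the fingers, y is the line along which they close (so a half turn about z gives the same grasp; the last joint's range is limited). The gripper opens to 85 mm and grips with 20 to 120 N. Pads are 22 mm wide; open, the fingers measure 114 mm over their backs; the gripper's body (76 mm by 85 mm) begins 54 mm behind the grasp point. The pads swing forward as they close: fully open they stand 13 mm farther back than shut.
Start: joints at [1.17, 0.13, 1.488, -0, 1.523, -0.085], TCP at [0.186, 0.57, 0.231] pointing down, gripper open.
Joint ranges: [-2.96, 2.96], [-0.89, 2.26], [0.02, 2.5], [-1.34, 4.48], [0, 2.73], [-2.66, 2.66]. Speed limits (rad/s): [2.39, 2.39, 2.79, 3.14, 3.14, 3.14].

### API

Orientations are given as a unit quaternion [x, y, z, w].
In Python, from plant import * gives the robot as it stands.
- The arm moves only by the shell command python3 -m jog 'ROWS' [OPENING] [FORCE]. ROWS is JSON, a list of rows, each a list of 2 entries, a list of its own where there are three numbers: the shift along the world's x, y, z in mm, then the turn, a rotation vector about the world's x, y, z in rad. A call has exactly 8 rows; each row shifts and turns the commanded pose from where the row before left it; what a row does not reach is not made up. A row lasts 1/8 s, in which the tool goes at most 62.5 mm and 10.7 degrees, less where a joint would pass 70% of its speed; a pose out of reach is approached as far as the arm can. A call is refused whole if a number of a shift passes 62.5 or a number of a turn 0.188, either way. A call with a gripper value outside its range is refused whole. OPENING is the closure, from -1 (fully open) to 1 (shut), set as the call begins (- or left out, the last holds). The fingers move at their own pace and stop on an object; FORCE is the grip in N (left out, the last holds). Time passes only in rows, so rows that do not move let the fingers close, or fill a call up. It gives the time, the measured TCP pose, the force, the opening and the grip force at its end, in the units of the state.
- get_obs(): the state, without advancing time (a new reading comes with each control period).
- read_camera(name): name is "side" or "top" or "wrist"; returns (picture, depth): 400x640x3 uint8, red, green, blue; 400x640 float32, m along the optical axis (not along the pixel's ray), 0 where there is no reading.
- camera_model(name): a dict with "fx", "fy", "cx", "cy" (pixels), "world_to_cam" (4x4, takes a point from world to camera coordinates). Camera axes: x right, y down, z forward; pixel columns grow to the right and rows downward; lengths in m; the calibration is good to about 2 mm. A picture is of the moment at which its call begins: read the wrist's pose just before it. camera_model takes no time and is no camera call; for the wrist camera it gives the pose at the moment of the call.
- hand_in(): hands the job in; it is judged then, once.
The state is a dict: "time": time; "joints": joint angles; "joint_velocities": joint speeds; "tau": joint torques, N m; "eef_pos": TCP position; "ee_rot": TCP orientation; "force": force on the tool from outside, world axes, zero at the start; "torque": the same for the moment, N m; "grip_width": opening from 0.0 (shut) to 1.0 (fully open); "finger_force": force on a finger pad.
Only numpy, scipy, OpenCV 4.12 (cv2) and the standard library are available. Lean on these libraries where they do the work, as an engineer would, in place of code of your own. Each camera call takes 0.05 s, during which the arm holds its last target. There are 200 camera calls.

## Working session

There is one attempt and no reset: what is moved stays moved. The work goes in short steps, Python scripts to look and compute and a shell command to move; the robot and the scene stay as the last step left them, time stands still between calls to the robot, and variables do not carry over. Pictures are saved under pics/ and viewed, at most 10 in all, crops included, and the job is handed in when it is done.

```bash
mkdir -p pics; ls; cat > h.py <<'E'
from plant import *
import numpy as np, cv2
def ray(name,u,v,z,M=None):
    m=M or camera_model(name); T=np.linalg.inv(np.array(m["world_to_cam"]))
    d=T[:3,:3]@np.array([(u-m["cx"])/m["fx"],(v-m["cy"])/m["fy"],1]); o=T[:3,3]
    return o+d*(z-o[2])/d[2]
def dep(name,u,v,D,M=None):
    m=M or camera_model(name); T=np.linalg.inv(np.array(m["world_to_cam"])); z=D[int(v),int(u)]
    return (T@np.array([(u-m["cx"])/m["fx"]*z,(v-m["cy"])/m["fy"]*z,z,1]))[:3]
def snap(name):
    M=camera_model(name); im,D=read_camera(name); np.savez(f"{name}.npz",im=im,D=D); return im,D,M
def save(f,im): cv2.imwrite("pics/"+f,cv2.cvtColor(im,cv2.COLOR_RGB2BGR))
E
python3 - <<'E'
from h import *
for n in("top","side"):
    im,D,M=snap(n); save(n+"0.png",im); print(n,M)
print(get_obs())
E
```

```text
pics
top {'fx': 417.0367971332229, 'fy': 417.0367971332229, 'cx': 322.6418257430599, 'cy': 201.58886539140832, 'world_to_cam': array([[ 0.01334376, -0.99984651,  0.01135303,  0.22385933],
       [-0.99514394, -0.01438666, -0.09737331,  0.50562891],
       [ 0.0975217 , -0.00999857, -0.99518317,  1.1045789 ],
       [ 0.        ,  0.        ,  0.        ,  1.        ]])}
side {'fx': 457.5025196623092, 'fy': 457.5025196623092, 'cx': 323.59947930267623, 'cy': 197.89501193451332, 'world_to_cam': array([[ 0.98719432, -0.15844861, -0.01847741, -0.42417861],
       [-0.07519659, -0.36006408, -0.92989211,  0.2316786 ],
       [ 0.14068706,  0.91937364, -0.36736801,  0.78396117],
       [ 0.        ,  0.        ,  0.        ,  1.        ]])}
{'time': 0.1, 'joints': array([ 1.16960321e+00,  1.31115635e-01,  1.48919637e+00,  3.41119707e-05,
        1.52298043e+00, -8.53897010e-02]), 'joint_velocities': array([ 0.00010061, -0.00113148, -0.00232179,  0.00058739,  0.00044248,
        0.00169096]), 'tau': array([ 5.20716130e-04, -5.70956182e+01, -5.01941550e+01, -2.52102518e-04,
        8.25798546e-03, -8.09908693e-05]), 'eef_pos': array([0.18611336, 0.5698794 , 0.23031713]), 'ee_rot': array([ 1.57247127e-01,  9.87558919e-01, -8.20757449e-04, -2.21271315e-04]), 'force': array([ 0.0225246 , -0.39952185,  0.31078629]), 'torque': array([ 0.05109545,  0.0010947 , -0.03208513]), 'finger_force': 0.0, 'grip_width': 0.9977541137434365}
```

View pics/top0.png

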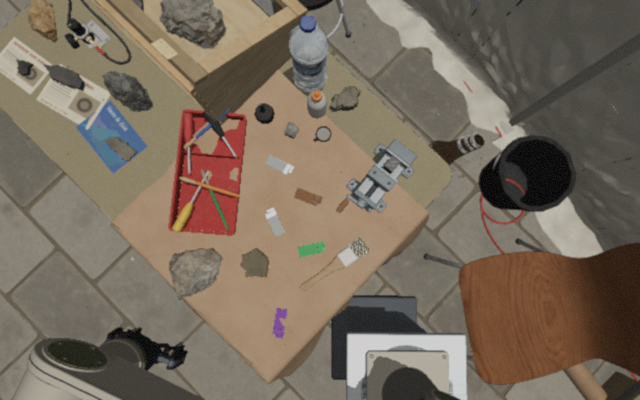

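View pics/side0.png

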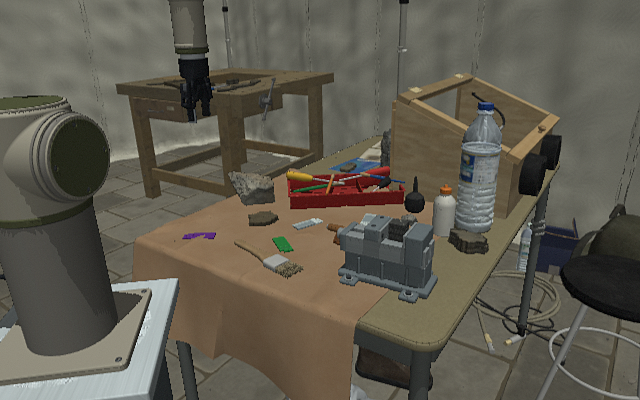

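The top view shows the vise at about (382,175) with its crank grip at (343,205). The two glass slides are at (279,164) and (275,221). Look-alikes are brown at (308,196), green at (312,249) and purple at (280,323). The bottle is at (317,104) and the lens at (322,133). Next I'll take one enlarged crop of the slides and the vise.

```bash
python3 - <<'E'
from h import *
im=np.load("top.npz")["im"]
r=lambda a:cv2.resize(a,None,fx=8,fy=8,interpolation=cv2.INTER_CUBIC)
a=r(im[148:183,262:297]);b=r(im[203:238,257:292])
c=cv2.resize(im[130:220,335:425],None,fx=5.8,fy=6.22,interpolation=cv2.INTER_CUBIC)[:560,:500]
save("crop1.png",np.hstack([np.vstack([a,b]),cv2.resize(c,(500,560))]))
M=camera_model("top")
for u,v,z in((279,164,.006),(275,221,.006),(343,205,.1),(380,175,.12),(403,150,.12)): print(u,v,ray("top",u,v,z),dep("top",u,v,np.load("top.npz")["D"]))
E
```

```text
279 164 [0.60695355 0.35287211 0.006     ] [0.60709227 0.35294373 0.00526273]
275 221 [0.44903922 0.3600697  0.006     ] [0.44891133 0.35980312 0.00857702]
343 205 [0.48706931 0.18022755 0.1       ] [0.48888703 0.17903789 0.07990298]
380 175 [0.56162415 0.08982423 0.12      ] [0.56084488 0.09052594 0.12472635]
403 150 [0.62590076 0.03205039 0.12      ] [0.62590738 0.03204444 0.11997093]
```

View pics/crop1.png

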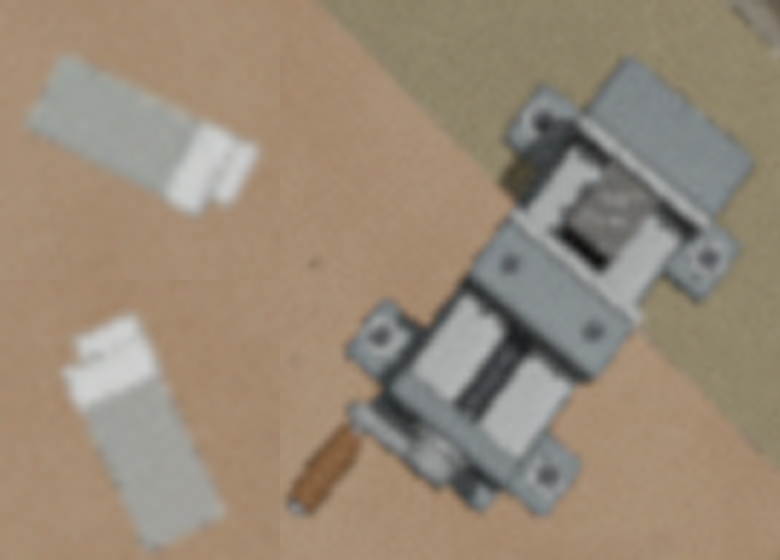

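The upper slide at (279,164) has its label end pointing right in the image, with the notch at the lower-right corner. That puts the notch on its right, so it is A. The lower slide at (275,221) has its label end up with the notch upper left, so it is B. I'll check this from close by later. Next is the vise pose and crank angle from depth.

```bash
cat > vise.py <<'E'
from h import *
def cloud(name,M=None):
    f=np.load(name+".npz");D=f["D"];m=M or camera_model(name);T=np.linalg.inv(np.array(m["world_to_cam"]))
    v,u=np.mgrid[0:400,0:640]
    P=np.stack([(u-m["cx"])/m["fx"]*D,(v-m["cy"])/m["fy"]*D,D,np.ones_like(D)],-1)@T.T
    return P[...,:3],D>0,f["im"]
E
python3 - <<'E'
from vise import *
P,ok,im=cloud("top")
roi=np.zeros_like(ok);roi[130:225,330:425]=1
z=P[...,2]
for lo,hi in((.118,.1275),(.1285,.136),(.09,.101)):
    m=(ok&roi&(z>lo)&(z<hi)).astype(np.uint8)
    n,L,s,c=cv2.connectedComponentsWithStats(m)
    for i in range(1,n):
        if s[i,4]<15: continue
        Q=P[L==i]; r=cv2.minAreaRect((Q[:,:2]*1000).astype(np.float32))
        print(lo,s[i,4],c[i].round(),"med",np.median(Q,0).round(4),r)
hsv=cv2.cvtColor(im,cv2.COLOR_RGB2HSV)
m=(roi&(hsv[...,0]<14)&(hsv[...,1]>115)).astype(np.uint8)
n,L,s,c=cv2.connectedComponentsWithStats(m)
for i in range(1,n):
    if s[i,4]>20:
        Q=P[L==i];print("knob",s[i],Q.mean(0),Q.min(0),Q.max(0), np.percentile(Q[:,2],[50,80,95]),cv2.minAreaRect((Q[:,:2]*1000).astype(np.float32)))
E
```

```text
0.118 415 [401. 152.] med [0.6198 0.0373 0.1222] ((619.6302490234375, 37.036277770996094), (71.01043701171875, 38.26729202270508), 52.04375457763672)
0.118 389 [382. 177.] med [0.5564 0.0855 0.1228] ((557.0032958984375, 85.68226623535156), (71.425537109375, 35.4964714050293), 52.466552734375)
0.1285 124 [392. 163.] med [0.5898 0.0617 0.1317] ((589.2916259765625, 61.79468536376953), (25.786298751831055, 32.757713317871094), 51.578636169433594)
0.09 100 [384. 160.] med [0.6041 0.0762 0.0958] ((601.6668090820312, 73.75685119628906), (25.386098861694336, 39.029727935791016), 56.990535736083984)
0.09 99 [397. 171.] med [0.5766 0.0428 0.0958] ((579.6183471679688, 44.88583755493164), (23.734928131103516, 38.627445220947266), 48.870933532714844)
0.09 469 [369. 193.] med [0.5188 0.1167 0.0957] ((515.776611328125, 116.63367462158203), (65.21945190429688, 71.31985473632812), 50.903663635253906)
```

Vise axis heading is −37.8°, with its origin at (572, 74) mm. The jaw is about 9.6 mm in, so t ≈ 5.0. That predicts the knob at (489, 181, 90) mm, which agrees with its pixel. I'll go above it.

```bash
python3 -m jog '[[[37,-48,-4],[0,0,-0.043]],[[37,-48,-4],[0,0,-0.043]],[[37,-48,-4],[0,0,-0.043]],[[37,-48,-4],[0,0,-0.043]],[[37,-48,-4],[0,0,-0.043]],[[37,-48,-4],[0,0,-0.043]],[[37,-48,-4],[0,0,-0.043]],[[37,-48,-4],[0,0,-0.043]]]' -1 60; python3 - <<'E'
from h import *
o=get_obs();print(o["eef_pos"],o["ee_rot"],o["joints"])
im,D,M=snap("wrist");save("w1.png",im);np.save("w2c.npy",M["world_to_cam"]);print(M)
E
```

```text
time: 1.1
eef_pos: [0.4831, 0.1845, 0.199]
ee_rot: [0.325, 0.946, 0.0, -0.0]
force: [0.4, 1.2, -0.3]
grip_width: 0.997
finger_force: 0.0
[0.4830571  0.18454824 0.19895526] [ 3.24650053e-01  9.45834201e-01  2.40696680e-05 -8.37785175e-05] [ 2.65661040e-01 -7.75870946e-02  1.75903754e+00  1.34751683e-04
  1.46025382e+00 -6.43866723e-01]
{'fx': 323.8231704752427, 'fy': 323.8231704752427, 'cx': 321.2343696674197, 'cy': 199.6542524488417, 'world_to_cam': array([[ 6.14345371e-01,  7.89036897e-01, -7.35979382e-04,
        -4.43018662e-01],
       [ 7.57624953e-01, -5.89626903e-01,  2.79900957e-01,
        -2.84243848e-01],
       [ 2.20418229e-01, -1.72513453e-01, -9.60028600e-01,
         2.74069329e-01],
       [ 0.00000000e+00,  0.00000000e+00,  0.00000000e+00,
         1.00000000e+00]])}
```

View pics/w1.png

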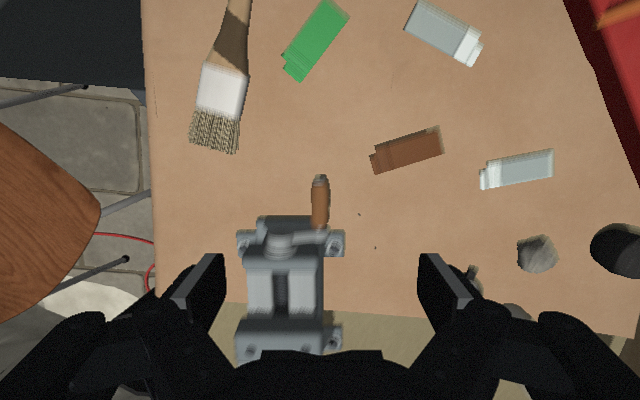

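The wrist view shows the knob running from (320,178) to (321,228), with the crank arm at its vise end. I'll measure the grip.

```bash
python3 - <<'E'
from vise import *
M=camera_model("wrist")
P,ok,im=cloud("wrist",M)
hsv=cv2.cvtColor(im,cv2.COLOR_RGB2HSV)
m=ok&(P[...,2]>.05);m[:170]=0;m[235:]=0;m[:,:305]=0;m[:,340:]=0
m&=(hsv[...,1]>80)
Q=P[m]*1000; c=np.cos(-.6597);s=np.sin(-.6597)
d=Q[:,:2]-[572.1,73.9]; X=d@[c,s];Y=d@[-s,c]
print(m.sum(),np.percentile(X,[1,50,99]),np.percentile(Y,[1,10,50,90,99]),np.percentile(Q[:,2],[2,50,90,98]))
E
```

```text
797 [-142.10474172 -122.51932113 -100.17107167] [21.81834078 23.57227709 30.2788117  36.36274766 38.15669502] [70.29212975 77.74877318 79.57624158 80.27772333]
```

```bash
python3 - <<'E'
from vise import *
o=get_obs();print(o["eef_pos"],np.abs(o["joint_velocities"]).max())
im,D,M=snap("wrist")
P,ok,im=cloud("wrist",M)
hsv=cv2.cvtColor(im,cv2.COLOR_RGB2HSV)
c=np.cos(-.6597);s=np.sin(-.6597)
d=P[...,:2]*1000-[572.1,73.9]; X=d@[c,s];Y=d@[-s,c];Z=P[...,2]*1000
m=ok&(Z>55)&(X<-108)&(X>-165)&(Y>10)&(Y<50)&(hsv[...,1]>80)
print(m.sum(),np.percentile(X[m],[1,50,99]),np.percentile(Y[m],[1,10,50,90,99]),np.percentile(Z[m],[2,50,90,98]))
# slides: whitish/bright low-sat at table level
m=(ok&(hsv[...,1]<60)&(hsv[...,2]>110)&(Z<15)&(P[...,1]>.2)&(Z>-5)).astype(np.uint8)
n,L,st,ce=cv2.connectedComponentsWithStats(m)
for i in range(1,n):
    if st[i,4]>300: print(st[i],cv2.minAreaRect((P[L==i][:,:2]*1000).astype(np.float32)))
r=lambda a:cv2.resize(a,(400,400),interpolation=cv2.INTER_CUBIC)
save("w2.png",np.hstack([r(im[0:90,395:485]),r(im[125:215,470:560])]))
E
```

```text
[0.48650307 0.17850176 0.19830307] 0.0997254130991342
3493 [-152.99215527 -143.6972822  -113.45750758] [10.68084748 15.71385666 31.51902423 45.48995913 49.37055249] [ 74.98338735 280.25197671 292.60071279 294.9261441 ]
[ 408    0   81   57 2621] ((447.0245056152344, 362.6771545410156), (76.19654083251953, 30.6638240814209), 25.84551429748535)
[ 485  140   75   43 2038] ((604.4462890625, 352.0269775390625), (76.74971008300781, 30.824464797973633), 63.676544189453125)
```

View pics/w2.png

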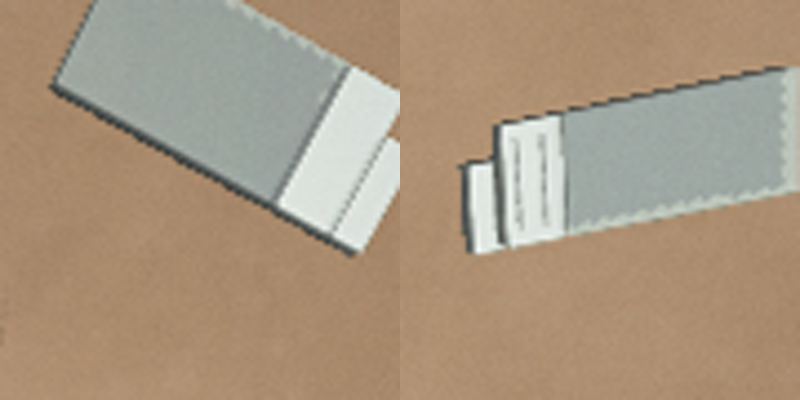

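The close crop (right) shows two pencil lines and the notch on the right seen along the label direction, so this is slide A: centre (604, 352) mm, heading −116.3°. The left crop is B. Next, the knob from the cached settled image.

```bash
python3 -m jog '[[[0,0,0],[0,0,0]],[[0,0,0],[0,0,0]],[[0,0,0],[0,0,0]],[[0,0,0],[0,0,0]],[[0,0,0],[0,0,0]],[[0,0,0],[0,0,0]],[[0,0,0],[0,0,0]],[[0,0,0],[0,0,0]]]' -1 60;python3 - <<'E'
from vise import *
im,D,M=snap("wrist")
P,ok,im=cloud("wrist",M)
hsv=cv2.cvtColor(im,cv2.COLOR_RGB2HSV)
c=np.cos(-.6597);s=np.sin(-.6597)
d=P[...,:2]*1000-[572.1,73.9]; X=d@[c,s];Y=d@[-s,c];Z=P[...,2]*1000
m=ok&(Z>50)&(Z<110)&(X<-118)&(X>-165)&(Y>10)&(Y<55)&(hsv[...,1]>80)
print(m.sum(),np.percentile(X[m],[1,50,99]),np.percentile(Y[m],[1,10,50,90,99]),np.percentile(Z[m],[2,50,90,98]),Y[m&(Z>78)].mean())
o=get_obs();p=o["eef_pos"]*1000;e=p[:2]-[572.1,73.9];print(p,"vise xy",e@[c,s],e@[-s,c])
E
```

```text
time: 2.2
eef_pos: [0.4824, 0.1863, 0.1993]
ee_rot: [0.324, 0.946, -0.0, 0.0]
force: [0.6, -0.4, -0.0]
grip_width: 0.999
finger_force: 0.0
690 [-150.03628086 -134.52904886 -118.27645291] [24.7404752  26.58404545 32.63547622 38.69999215 40.37477576] [73.62844537 78.52405706 80.17415523 80.7978131 ] 32.98598606771756
[482.33069014 186.27479726 199.26182487] vise xy -139.80581221419632 33.778083448282835
```

```bash
python3 -m jog '[[[2,-2,-25],[0,0,0]],[[0,0,-25],[0,0,0]],[[0,0,-25],[0,0,0]],[[0,0,-25],[0,0,0]],[[0,0,-25],[0,0,0]],[[0,0,-17],[0,0,0]],[[0,0,0],[0,0,0]],[[0,0,0],[0,0,0]]]' -1 60; python3 -m jog '[[[0,0,0],[0,0,0]],[[0,0,0],[0,0,0]],[[0,0,0],[0,0,0]],[[0,0,0],[0,0,0]],[[0,0,0],[0,0,0]],[[0,0,0],[0,0,0]],[[0,0,0],[0,0,0]],[[0,0,0],[0,0,0]]]' 1 50
```

```text
time: 3.25
eef_pos: [0.4851, 0.1845, 0.0583]
ee_rot: [0.324, 0.946, 0.0, 0.001]
force: [0.3, 0.0, 0.9]
grip_width: 1.003
finger_force: 0.0
time: 4.25
eef_pos: [0.4835, 0.1833, 0.057]
ee_rot: [0.324, 0.946, -0.001, -0.001]
force: [-3.9, -5.4, 4.2]
grip_width: 0.178
finger_force: 48.7
```

```bash
python3 -c "
import numpy as np
t=np.linspace(4.48,10.96,25);y=-35*np.sin(t);z=35*np.cos(t)
P=np.stack([y*.613,y*.790,z],1);P=np.round(P-P[0]);d=np.diff(P,axis=0).astype(int)
for k in range(3):print('['+','.join('[[%d,%d,%d],[0,0,0]]'%tuple(r) for r in d[8*k:8*k+8])+']')
"
```

```text
[[[1,1,9],[0,0,0]],[[-1,-2,10],[0,0,0]],[[-3,-3,8],[0,0,0]],[[-4,-5,7],[0,0,0]],[[-4,-6,6],[0,0,0]],[[-6,-7,2],[0,0,0]],[[-6,-7,1],[0,0,0]],[[-5,-8,-2],[0,0,0]]]
[[[-5,-6,-5],[0,0,0]],[[-5,-6,-6],[0,0,0]],[[-3,-3,-8],[0,0,0]],[[-1,-2,-9],[0,0,0]],[[0,0,-10],[0,0,0]],[[1,2,-9],[0,0,0]],[[3,4,-8],[0,0,0]],[[5,5,-6],[0,0,0]]]
[[[5,6,-5],[0,0,0]],[[5,8,-2],[0,0,0]],[[6,7,1],[0,0,0]],[[6,7,3],[0,0,0]],[[4,6,5],[0,0,0]],[[4,5,7],[0,0,0]],[[3,3,9],[0,0,0]],[[1,2,9],[0,0,0]]]
```

```bash
python3 -m jog '[[[1,1,9],[0,0,0]],[[-1,-2,10],[0,0,0]],[[-3,-3,8],[0,0,0]],[[-4,-5,7],[0,0,0]],[[-4,-6,6],[0,0,0]],[[-6,-7,2],[0,0,0]],[[-6,-7,1],[0,0,0]],[[-5,-8,-2],[0,0,0]]]'
```

```text
time: 5.25
eef_pos: [0.4567, 0.1484, 0.1001]
ee_rot: [0.324, 0.946, 0.002, 0.0]
force: [-4.8, 9.5, 4.2]
grip_width: 0.176
finger_force: 50.3
```

```bash
python3 -m jog '[[[-5,-6,-5],[0,0,0]],[[-5,-6,-6],[0,0,0]],[[-3,-3,-8],[0,0,0]],[[-1,-2,-9],[0,0,0]],[[0,0,-10],[0,0,0]],[[1,2,-9],[0,0,0]],[[3,4,-8],[0,0,0]],[[5,5,-6],[0,0,0]]]'
```

```text
time: 6.25
eef_pos: [0.451, 0.1413, 0.0373]
ee_rot: [0.324, 0.946, -0.0, -0.0]
force: [-5.2, 0.7, 5.6]
grip_width: 0.173
finger_force: 50.5
```

```bash
python3 -m jog '[[[5,6,-5],[0,0,0]],[[5,8,-2],[0,0,0]],[[6,7,1],[0,0,0]],[[6,7,3],[0,0,0]],[[4,6,5],[0,0,0]],[[3,4,6],[0,0,0]],[[2,2,5],[0,0,0]],[[0,0,0],[0,0,0]]]'
```

```text
time: 7.25
eef_pos: [0.4818, 0.1811, 0.0501]
ee_rot: [0.324, 0.946, -0.001, -0.001]
force: [-5.4, -2.9, 2.8]
grip_width: 0.174
finger_force: 50.2
```

```bash
python3 -m jog '[[[1,1,4],[0,0,0]],[[1,1,4],[0,0,0]],[[0,0,4],[0,0,0]],[[0,0,3],[0,0,0]],[[0,0,0],[0,0,0]],[[0,0,0],[0,0,0]],[[0,0,0],[0,0,0]],[[0,0,0],[0,0,0]]]'
```

```text
time: 8.25
eef_pos: [0.4841, 0.1841, 0.0652]
ee_rot: [0.324, 0.946, 0.0, -0.0]
force: [0.6, 5.0, -13.6]
grip_width: 0.171
finger_force: 49.3
```

```bash
python3 -m jog '[[[0,0,2],[0,0,0]],[[0,0,2],[0,0,0]],[[0,0,0],[0,0,0]],[[0,0,0],[0,0,0]],[[0,0,0],[0,0,0]],[[0,0,0],[0,0,0]],[[0,0,0],[0,0,0]],[[0,0,0],[0,0,0]]]'; python3 -m jog '[[[0,0,0],[0,0,0]],[[0,0,0],[0,0,0]],[[0,0,0],[0,0,0]],[[0,0,0],[0,0,0]],[[0,0,0],[0,0,0]],[[0,0,0],[0,0,0]],[[0,0,0],[0,0,0]],[[0,0,0],[0,0,0]]]' -1
```

```text
time: 9.25
eef_pos: [0.4841, 0.1841, 0.0689]
ee_rot: [0.324, 0.946, 0.001, -0.0]
force: [1.9, 6.3, -15.4]
grip_width: 0.174
finger_force: 49.2
time: 10.25
eef_pos: [0.4843, 0.1833, 0.0692]
ee_rot: [0.324, 0.946, -0.0, -0.0]
force: [0.1, -1.0, -0.3]
grip_width: 1.005
finger_force: 0.0
```

Clamped and released. Now I'll raise straight up and remeasure block, jaws, knob and slide A from the top camera.

```bash
python3 -m jog '[[[0,0,20],[0,0,0]],[[0,0,25],[0,0,0]],[[0,0,25],[0,0,0]],[[0,0,25],[0,0,0]],[[0,20,20],[0,0,0.18]],[[5,25,0],[0,0,0.18]],[[10,25,0],[0,0,0.18]],[[10,25,0],[0,0,0.18]]]' -1; python3 - <<'E'
from vise import *
print(get_obs()["eef_pos"])
snap("top");P,ok,im=cloud("top");z=P[...,2]
roi=np.zeros_like(ok);roi[130:225,345:425]=1
for lo,hi in((.118,.1275),(.1285,.136)):
    m=(ok&roi&(z>lo)&(z<hi)).astype(np.uint8)
    n,L,s,c=cv2.connectedComponentsWithStats(m)
    for i in range(1,n):
        if s[i,4]>30:
            Q=P[L==i];print(s[i],np.median(Q,0).round(4),cv2.minAreaRect((Q[:,:2]*1000).astype(np.float32)))
hsv=cv2.cvtColor(im,cv2.COLOR_RGB2HSV)
m=(ok&(hsv[...,1]<60)&(hsv[...,2]>100)&(z<.02)).astype(np.uint8);m[:,:262]=0;m[:,300:]=0;m[:145]=0;m[190:]=0
n,L,s,c=cv2.connectedComponentsWithStats(m)
for i in range(1,n):
    if s[i,4]>30: print("slide",s[i],cv2.minAreaRect((P[L==i][:,:2]*1000).astype(np.float32)))
save("t2.png",cv2.resize(im[130:230,250:430],(720,400)))
E
```

```text
time: 11.25
eef_pos: [0.5096, 0.2792, 0.1844]
ee_rot: [-0.033, 0.999, 0.0, 0.0]
force: [-0.6, -0.2, 0.9]
grip_width: 1.004
finger_force: 0.0
[0.50956318 0.27917849 0.18435243]
[386 139  31  28 401] [0.6206 0.0368 0.122 ] ((620.0281982421875, 36.994441986083984), (71.43894958496094, 39.010276794433594), 52.084251403808594)
[370 160  30  27 390] [0.566  0.0782 0.123 ] ((566.3461303710938, 78.29161071777344), (71.48680114746094, 36.15869140625), 52.133113861083984)
[386 154  16  16 129] [0.593  0.0593 0.1317] ((593.3015747070312, 58.924381256103516), (25.489673614501953, 32.3542594909668), 51.741641998291016)
```

View pics/t2.png

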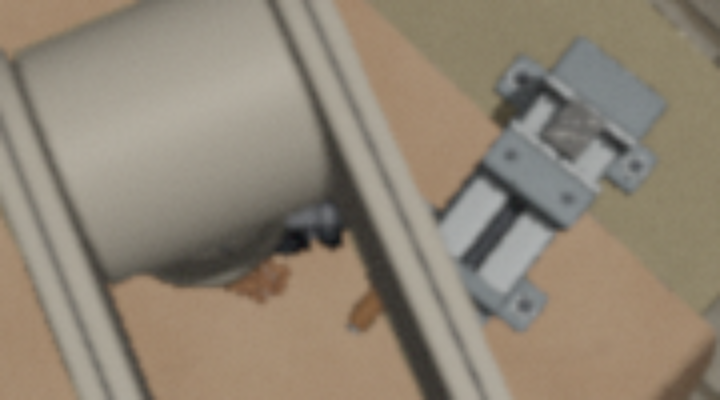

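The block is clamped between the jaws (crop pixel (575,130)), with its top centre at (593, 59, 131.7) mm. Going above slide A's clear part next.

```bash
python3 -m jog '[[[17,14,-3],[0,0,0.174]],[[17,14,-3],[0,0,0.174]],[[17,14,-3],[0,0,0.174]],[[17,14,-3],[0,0,0.174]],[[16,13,-3],[0,0,0.174]],[[16,13,-3],[0,0,0.174]],[[0,0,0],[0,0,0]],[[0,0,0],[0,0,0]]]' -1 50;  python3 -m jog '[[[0,0,0],[0,0,0]],[[0,0,0],[0,0,0]],[[0,0,0],[0,0,0]],[[0,0,0],[0,0,0]],[[0,0,0],[0,0,0]],[[0,0,0],[0,0,0]],[[0,0,0],[0,0,0]],[[0,0,0],[0,0,0]]]'; python3 - <<'E'
from vise import *
o=get_obs();print(o["eef_pos"],o["joints"])
im,D,M=snap("wrist");P,ok,im=cloud("wrist",M);z=P[...,2]
hsv=cv2.cvtColor(im,cv2.COLOR_RGB2HSV)
m=(ok&(hsv[...,1]<60)&(hsv[...,2]>100)&(z<.015)&(z>-.005)).astype(np.uint8)
m=cv2.morphologyEx(m,cv2.MORPH_CLOSE,np.ones((3,3)))
n,L,s,c=cv2.connectedComponentsWithStats(m)
for i in range(1,n):
    if s[i,4]>300: print("slide",s[i],cv2.minAreaRect((P[L==i][:,:2]*1000).astype(np.float32)),np.median(P[L==i][:,2]))
save("w3.png",im)
E
```

```text
time: 12.3
eef_pos: [0.6089, 0.3599, 0.166]
ee_rot: [-0.523, 0.852, -0.0, -0.0]
force: [-0.2, -0.4, 0.6]
grip_width: 1.004
finger_force: 0.0
time: 13.3
eef_pos: [0.6093, 0.3603, 0.1663]
ee_rot: [-0.524, 0.851, -0.0, -0.0]
force: [0.9, 0.2, -1.0]
grip_width: 0.998
finger_force: 0.0
[0.60933738 0.3603243  0.16625682] [ 4.61661348e-01  4.54499234e-01  1.22021518e+00 -4.85320362e-05
  1.46691850e+00 -2.21331981e+00]
slide [ 442   58   85   85 2945] ((496.1997375488281, 348.94903564453125), (64.2421646118164, 180.39207458496094), 77.62701416015625) 0.006578780133770612
slide [ 150   76   40   43 1349] ((642.08154296875, 257.26611328125), (35.63028335571289, 152.32725524902344), 63.437767028808594) 0.009754622660782197
slide [ 305  131   33   79 2418] ((599.8378295898438, 341.974609375), (98.24481201171875, 29.995569229125977), 64.38213348388672) 0.006685237292018836
```

View pics/w3.png

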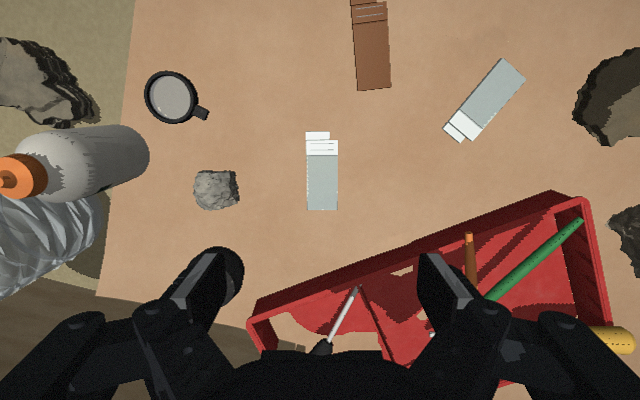

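The wrist view shows slide A at (322,171), label up with pencil lines at (321,147) and notch at upper right. The tray edge at (440,240) and the black blower at (230,270) are close to the fingers' sides, so I'll compute the clearances.

```bash
python3 - <<'E'
from vise import *
M=camera_model("wrist");f=np.load("wrist.npz");im=f["im"]
hsv=cv2.cvtColor(im,cv2.COLOR_RGB2HSV)
m=((hsv[...,1]<60)&(hsv[...,2]>100)).astype(np.uint8);m[:,:290]=0;m[:,350:]=0;m[:120]=0;m[220:]=0
v,u=np.nonzero(m)
Q=np.array([ray("wrist",a,b,.006,M)[:2]*1000 for a,b in zip(u,v)],np.float32)
r=cv2.minAreaRect(Q);print(r)
o=get_obs();p=o["eef_pos"][:2]*1000;q=o["ee_rot"];h=2*np.arctan2(q[1],q[0])-np.pi/2;ty=np.array([np.cos(h),np.sin(h)]);tx=np.array([np.sin(h),-np.cos(h)])
print("tool y heading",np.degrees(h)%360)
c=np.array(r[0])
snap("top")
P,ok,_=cloud("wrist",M)
d=P[...,:2]*1000-c-[4.8,9.9];a=d@ty;b=d@tx;Z=P[...,2]*1000
mm=ok&(abs(b)<35)&(abs(a)<90)&(Z>12)&(Z<140)
for lo in range(-90,90,10):
    k=mm&(a>=lo)&(a<lo+10)
    if k.sum()>5: print(lo,k.sum(),Z[k].max().round(),b[k].min().round(),b[k].max().round())
E
```

```text
((604.5013427734375, 351.6205749511719), (75.70851135253906, 29.75709342956543), 64.02337646484375)
tool y heading 153.2669902663527
-90 292 24.0 -13.0 21.0
```

```bash
python3 -m jog '[[[0,1,-25],[0,0,0.012]],[[0,0,-25],[0,0,0]],[[0,0,-25],[0,0,0]],[[0,0,-25],[0,0,0]],[[0,0,-25],[0,0,0]],[[0,0,-20],[0,0,0]],[[0,0,-12],[0,0,0]],[[0,0,0],[0,0,0]]]' 0 40;  python3 -m jog '[[[0,0,-4],[0,0,0]],[[0,0,-2],[0,0,0]],[[0,0,0],[0,0,0]],[[0,0,0],[0,0,0]],[[0,0,0],[0,0,0]],[[0,0,0],[0,0,0]],[[0,0,0],[0,0,0]],[[0,0,0],[0,0,0]]]'
```

```text
time: 14.4
eef_pos: [0.6087, 0.361, 0.0082]
ee_rot: [-0.53, 0.848, 0.0, -0.001]
force: [0.2, -0.6, 0.1]
grip_width: 0.496
finger_force: 0.0
time: 15.4
eef_pos: [0.6093, 0.3613, 0.0033]
ee_rot: [-0.53, 0.848, -0.0, -0.0]
force: [0.2, -0.8, 0.7]
grip_width: 0.496
finger_force: 0.0
```

```bash
python3 -m jog '[[[0,0,-1],[0,0,0]],[[0,0,-1],[0,0,0]],[[0,0,0],[0,0,0]],[[0,0,0],[0,0,0]],[[0,0,-1],[0,0,0]],[[0,0,0],[0,0,0]],[[0,0,0],[0,0,0]],[[0,0,0],[0,0,0]]]'
```

```text
time: 16.4
eef_pos: [0.6094, 0.3613, 0.0003]
ee_rot: [-0.53, 0.848, 0.0, 0.0]
force: [-0.0, -1.1, -0.4]
grip_width: 0.499
finger_force: 0.0
```

```bash
python3 -m jog '[[[0,0,0],[0,0,0]],[[0,0,0],[0,0,0]],[[0,0,0],[0,0,0]],[[0,0,0],[0,0,0]],[[0,0,0],[0,0,0]],[[0,0,0],[0,0,0]],[[0,0,0],[0,0,0]],[[0,0,0],[0,0,0]]]' 1 40
```

```text
time: 17.4
eef_pos: [0.6095, 0.3615, 0.0006]
ee_rot: [-0.53, 0.848, -0.0, 0.0]
force: [0.6, 0.5, 4.9]
grip_width: 0.338
finger_force: 39.9
```

```bash
python3 -m jog '[[[0,0,10],[0,0,0]],[[0,0,25],[0,0,0]],[[0,0,30],[0,0,0]],[[0,0,30],[0,0,0]],[[0,0,30],[0,0,0]],[[0,0,30],[0,0,0]],[[0,0,15],[0,0,0]],[[0,0,0],[0,0,0]]]'; python3 -m jog '[[[-1,-20,0],[0,0,-0.127]],[[-1,-22,0],[0,0,-0.127]],[[-1,-22,0],[0,0,-0.127]],[[-1,-22,0],[0,0,-0.127]],[[-1,-22,0],[0,0,-0.127]],[[-1,-22,0],[0,0,-0.127]],[[-1,-22,0],[0,0,-0.127]],[[-1,-22,0],[0,0,-0.127]]]'; python3 -m jog '[[[-1,-22,0],[0,0,-0.127]],[[-1,-22,0],[0,0,-0.127]],[[-1,-22,0],[0,0,-0.127]],[[-1,-22,0],[0,0,-0.127]],[[-2,-20,0],[0,0,-0.127]],[[-2,-20,0],[0,0,-0.127]],[[0,0,0],[0,0,0]],[[0,0,0],[0,0,0]]]'
```

```text
time: 18.4
eef_pos: [0.6099, 0.3616, 0.1716]
ee_rot: [-0.53, 0.848, -0.0, 0.001]
force: [-0.1, 0.4, -0.6]
grip_width: 0.327
finger_force: 39.5
time: 19.4
eef_pos: [0.6001, 0.1863, 0.1679]
ee_rot: [-0.048, 0.999, -0.0, -0.002]
force: [-0.5, -0.2, 1.0]
grip_width: 0.329
finger_force: 39.5
time: 20.4
eef_pos: [0.5927, 0.0597, 0.1691]
ee_rot: [0.324, 0.946, -0.0, -0.001]
force: [0.3, 0.1, -0.6]
grip_width: 0.33
finger_force: 39.5
```

```bash
python3 -m jog '[[[0,0,0],[0,0,0]],[[0,0,0],[0,0,0]],[[0,0,0],[0,0,0]],[[0,0,0],[0,0,0]],[[0,0,0],[0,0,0]],[[0,0,0],[0,0,0]],[[0,0,0],[0,0,0]],[[0,0,0],[0,0,0]]]'; python3 - <<'E'
from h import *
o=get_obs();q=o["ee_rot"];print(o["eef_pos"],np.degrees(2*np.arctan2(q[1],q[0])-np.pi/2)%360)
im,D,M=snap("wrist");save("w4.png",im)
E
```

```text
time: 21.4
eef_pos: [0.5933, 0.0593, 0.1703]
ee_rot: [0.325, 0.946, 0.0, 0.0]
force: [0.5, -0.3, -0.1]
grip_width: 0.331
finger_force: 39.5
[0.59333968 0.05932752 0.1703092 ] 52.080237181558466
```

View pics/w4.png

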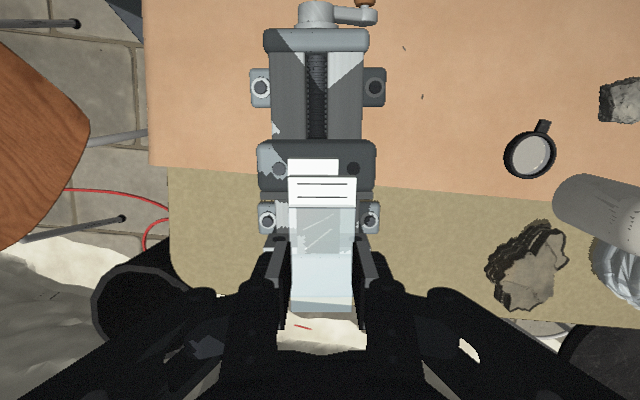

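The slide is held between the pads, label up and towards the crank (label at (322,190), notch at upper right), in line with the vise. I'll check its tilt and along-grip offset from depth.

```bash
python3 - <<'E'
from vise import *
M=camera_model("wrist");P,ok,im=cloud("wrist",M)
o=get_obs();p=o["eef_pos"]*1000
c=np.cos(-.6597);s=np.sin(-.6597)
d=P[...,:2]*1000-p[:2];X=d@[c,s];Y=d@[-s,c];Z=P[...,2]*1000
print(p)
for v in range(156,310,6):print(v,[(round(X[v,u],1),round(Y[v,u],1),round(Z[v,u],1)) for u in(296,320,345)])
r=[cv2.minMaxLoc]
for u,v in((289,178),(356,178),(290,160),(338,160),(288,208),(356,208)):
  q=ray("wrist",u,v,.1765,M)[:2]*1000-p[:2];print(u,v,q@[c,s],q@[-s,c])
E
```

```text
[593.32507675  59.30250872 170.30088963]
156 [(np.float64(-42.8), np.float64(-14.0), np.float64(122.9)), (np.float64(-42.9), np.float64(0.2), np.float64(123.2)), (np.float64(-42.9), np.float64(14.9), np.float64(123.4))]
162 [(np.float64(-48.3), np.float64(-9.9), np.float64(176.3)), (np.float64(-48.3), np.float64(0.4), np.float64(176.3)), (np.float64(-39.5), np.float64(14.9), np.float64(124.3))]
168 [(np.float64(-45.7), np.float64(-9.9), np.float64(176.1)), (np.float64(-45.7), np.float64(0.4), np.float64(176.2)), (np.float64(-35.7), np.float64(15.0), np.float64(123.5))]
174 [(np.float64(-43.0), np.float64(-10.0), np.float64(175.9)), (np.float64(-43.2), np.float64(0.4), np.float64(176.7)), (np.float64(-32.1), np.float64(15.1), np.float64(123.5))]
180 [(np.float64(-40.8), np.float64(-9.9), np.float64(177.6)), (np.float64(-40.6), np.float64(0.4), np.float64(177.2)), (np.float64(-40.7), np.float64(11.1), np.float64(177.5))]
186 [(np.float64(-37.8), np.float64(-10.1), np.float64(176.3)), (np.float64(-38.0), np.float64(0.4), np.float64(177.2)), (np.float64(-37.7), np.float64(11.3), np.float
[... 3127 characters left out ...]
at64(176.3)), (np.float64(15.8), np.float64(12.2), np.float64(176.6))]
300 [(np.float64(19.0), np.float64(-11.5), np.float64(176.6)), (np.float64(18.6), np.float64(0.2), np.float64(177.3)), (np.float64(18.8), np.float64(12.3), np.float64(177.0))]
306 [(np.float64(22.5), np.float64(-11.6), np.float64(176.4)), (np.float64(21.8), np.float64(0.2), np.float64(177.4)), (np.float64(22.4), np.float64(12.3), np.float64(176.7))]
289 178 -41.39680215359255 -13.039162681979096
356 178 -41.330159027488705 15.963429576178735
290 160 -49.232513349907315 -12.375270012061348
338 160 -49.18470285673836 8.078099338747698
288 208 -27.76741499981371 -13.89738830310982
356 208 -27.70002294206459 16.33982796156245
```

The slide is flat, with its window centred under the TCP within 1 mm. I'll lower it, contact is expected near TCP z = 131 mm.

```bash
python3 -m jog '[[[0,0,-10],[0,0,0]],[[0,0,-10],[0,0,0]],[[0,0,-8],[0,0,0]],[[0,0,-6],[0,0,0]],[[0,0,-2],[0,0,0]],[[0,0,0],[0,0,0]],[[0,0,0],[0,0,0]],[[0,0,0],[0,0,0]]]'; python3 -m jog '[[[0,0,-1],[0,0,0]],[[0,0,0],[0,0,0]],[[0,0,-1],[0,0,0]],[[0,0,0],[0,0,0]],[[0,0,-1],[0,0,0]],[[0,0,0],[0,0,0]],[[0,0,0],[0,0,0]],[[0,0,0],[0,0,0]]]'
```

```text
time: 22.45
eef_pos: [0.5936, 0.0594, 0.1347]
ee_rot: [0.325, 0.946, 0.0, 0.0]
force: [-0.3, -0.2, -0.5]
grip_width: 0.327
finger_force: 39.5
time: 23.45
eef_pos: [0.5934, 0.0593, 0.1315]
ee_rot: [0.325, 0.946, 0.0, 0.0]
force: [-1.0, -0.9, 3.6]
grip_width: 0.331
finger_force: 39.9
```

```bash
python3 -m jog '[[[0,0,-0.5],[0,0,0]],[[0,0,0],[0,0,0]],[[0,0,0],[0,0,0]],[[0,0,0],[0,0,0]],[[0,0,0],[0,0,0]],[[0,0,0],[0,0,0]],[[0,0,0],[0,0,0]],[[0,0,0],[0,0,0]]]'
```

```text
time: 24.45
eef_pos: [0.5934, 0.0593, 0.1315]
ee_rot: [0.325, 0.946, 0.0, 0.0]
force: [-3.5, -0.6, 6.7]
grip_width: 0.336
finger_force: 40.3
```

```bash
python3 -m jog '[[[0,0,0],[0,0,0]],[[0,0,0],[0,0,0]],[[0,0,0],[0,0,0]],[[0,0,0],[0,0,0]],[[0,0,0],[0,0,0]],[[0,0,0],[0,0,0]],[[0,0,0],[0,0,0]],[[0,0,0],[0,0,0]]]'; python3 - <<'E'
from h import *
im,D,M=snap("side");save("s5.png",cv2.resize(im[170:310,310:470],(800,600),interpolation=cv2.INTER_AREA) if 0 else cv2.resize(im[180:300,320:480],(800,600),interpolation=cv2.INTER_CUBIC))
E
```

```text
time: 25.45
eef_pos: [0.5935, 0.0593, 0.1315]
ee_rot: [0.325, 0.946, 0.0, 0.0]
force: [-3.8, -0.4, 6.6]
grip_width: 0.333
finger_force: 40.3
```

View pics/s5.png

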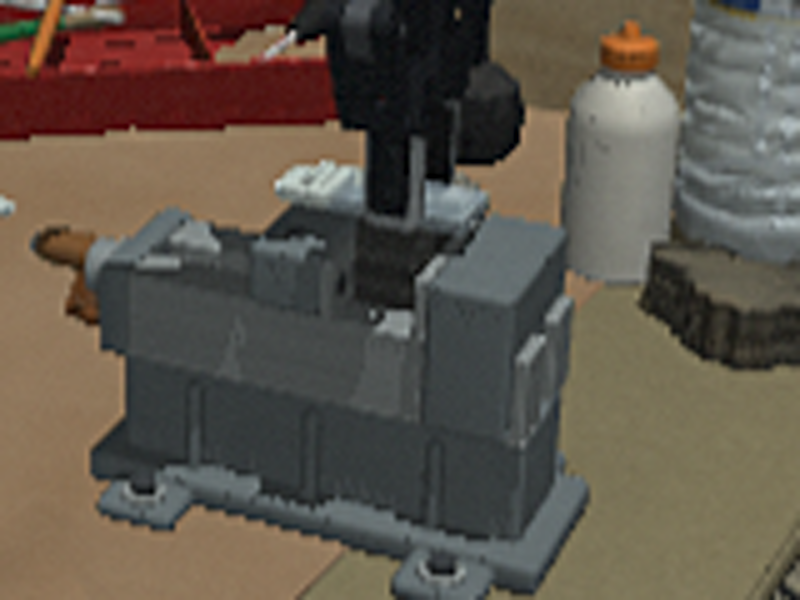

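The side crop shows the slide lying flat on the block top at (400,205), its label end sticking out towards the crank at (320,182). The force is steady at about 7 N, so I'm handing in.

```bash
python3 -c "
from plant import *
print(hand_in())"
```

```text
the job is handed in; nothing more can be done
None
```

The block is clamped and the crank released. Slide A is gripped label up, flat on the block with its frosted end towards the crank, pressed down with about 7 N; I handed the job in at about 25 s and no verdict came back.

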